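Snap the cover plate onto the amplifier module

ROBOT

A 7-joint arm with a two-finger parallel gripper is mounted at the origin on a cart in front of the work surface, level with it; the furniture and walls round the work are solid. World frame = base frame: x ahead of the robot, y to its left, z up, the work surface at z = 0. Lengths are in m, angles in rad, forces in N, time in s.
With the tool pointing down it reaches from about 0.425 to 0.875 m from the base axis. Payload 4.7 kg.
Tool frame: the origin (TCP) lies on the centre line of the jaws, within the pads' length; the fingertips stand 14 mm ahead of it and the grasp point (between the pads) lies 5 mm behind it; z points along the fingers, y is the direction in which the jaws open and shut (so a half turn about z gives the same grasp; the last joint's range is limited). The gripper opens to 87 mm and grips with 3 to 60 N. Pads are 19 mm wide; open, the fingers measure 117 mm over their backs; the gripper's body (75 mm by 190 mm) begins 51 mm behind the grasp point.
Start: joints at [1.289, 0.321, -0.07, 1.45, 0.023, 1.371, -0.057], TCP at [0.189, -0.622, 0.237] pointing down, gripper open.
Joint ranges: [-2.86, 2.86], [-0.3, 2.09], [-1.38, 1.24], [0.06, 2.45], [-1.56, 4.7], [0.09, 2.05], [-2.69, 2.69]. Speed limits (rad/s): [2.57, 2.57, 3.14, 3.14, 3.14, 3.14, 3.14].

INTERFACE

Orientations are given as a rotation vector (axis times angle).
In Python, from bench import ctrl gives the robot as it stands. The module is installed in compiled form; this text tells all that it offers.
- The arm moves only by the tool step_arm, never from a script. Its argument "plan" is a list of rows, each a list of 3 entries, a list of its own where there are three numbers: the turn, a rotation vector about the tool's x, y, z in rad, then the shift along the tool's x, y, z in m, then the closure in counts, from 0 (fully open) to 255 (shut). In form: [[[rx, ry, rz], [x, y, z], hand], ...]. A call has exactly 10 rows; each row is the pose to reach, as a shift and turn from the pose commanded when the call began, along the tool's axes at that moment; what a row does not reach only later rows make up. A row lasts 1/8 s, in which the tool goes at most 62.5 mm and 10.7 degrees, less where a joint would pass 70% of its speed; a pose out of reach is approached as far as the arm can. A call with a gripper value outside its range is refused whole. The fingers move at their own pace and stop on an object; "squeeze" is the grip in N (left out, the last holds). Time passes only in rows, so rows that repeat a pose let the fingers close, or fill a call up. It gives the time, the measured TCP pose, the force and the opening at its end, in the units of the state.
- ctrl.get_state(): the state, without advancing time (a new reading comes with each control period).
- ctrl.get_image(name): name is "scene" or "top" or "wrist"; returns the picture (480x640x3 uint8, red, green, blue); there is no depth.
- ctrl.calibration(name): a dict with "fov_y" (degrees; the focal length in pixels is half the picture's height over the tangent of half this angle, whatever the lens; pixels are square), "cx", "cy" (the principal point, pixels), "k1" (the pictures are not rectified: a ray, as slopes to the right and down, at radius r is drawn at 1 + k1 r^2 times it, then the intrinsics apply), "rvec" (rotation vector, rad) and "tvec" (3), from world to camera coordinates, as OpenCV has them. Camera axes: x right, y down, z forward; pixel columns grow to the right and rows downward; lengths in m; the calibration is good to about 2 mm. A picture is of the moment at which its call begins: read the wrist's pose just before it. calibration takes no time and is no camera call; for the wrist camera it gives the pose at the moment of the call.
- ctrl.close_job(): hands the job in, once; it reports no verdict.
Trained networks look in the newest picture that a camera, given by its name, has taken for a name from the list of things; names that differ only in an ending like _2 or _b are one class to them, and where a whole thing is asked for, a point or a joint stands for the part that bears it (a point fixed in the world has none). Each returns a list of dicts, best first, with "score" (0 to 1); they miss things now and then, are a little off and sometimes report something else, mostly with a low value. They report only what shows in the picture. A call takes as long as a camera call.
- ctrl.cut_out(camera, label): "pixels" (480x640 bool, what is visible of it) and "rect" ([left, top, width, height] in pixels, round what is visible of it).
The state is a dict: "time": time; "joint_positions": joint angles; "qd": joint speeds; "joint_torque": joint torques, N m; "position": TCP position; "tool_rot": TCP orientation; "ft_force": force on the tool from outside, world axes, zero at the start; "torque": the same for the moment, N m; "grip_width": opening from 0.0 (shut) to 1.0 (fully open).
Only numpy, scipy, OpenCV 4.12 (cv2) and the standard library are available. Lean on these libraries where they do the work, as an engineer would, in place of code of your own. Each camera call takes 0.05 s, during which the arm holds its last target.

TASK

Two small amplifier modules are screwed to the bench; one is already closed, on the other the cover plate has only been laid on its four snap standoffs and stands proud. Press that plate down evenly, first in its middle so that it never tips by more than a few degrees, until all four standoffs have snapped through and it sits fully home and level all round. Leave the closed module alone.

Things in the scene. Friction and masses are not known exactly. Their poses are not given: they have to be found in the camera images.
- open_module: The unfinished module: grey box 130 x 100 mm (x by y), fixed, three round steel sockets in its +x end. Origin: centre of its underside, z up. Four white snap standoffs at x +-48, y +-33 mm: shoulders, on which the plate must come to lie, 30 mm above the origin; barbed heads about 14 mm (x) by 8 mm (y), tops 49.5 mm above the origin.
- loose_cover: Aluminium plate 130 x 100 x 4 mm, vent slots in the middle, holes over the standoffs. Origin: centre of its underside, axes as the module's. Starts level, 11.5 mm above the shoulders. Pressed in the middle it snaps through at about 8 N, then stands firm. Home, the heads stick 15 mm out of its top: press on flat metal, in the middle, and to make sure midway between two heads (x +-44 mm, y 0).
- closed_module: A second module of the same make and size, fixed, its cover plate already home (so 11.5 mm lower than the proud one). Not to be pressed. Origin: centre of its underside.

How it is judged:
By the outcome, as a careful person would: the job done as asked, in the order asked, and still so for the second after the job is handed in, with the robot touching nothing.
It also fails if it takes over 38 s, if anything falls off the work surface, if the arm or the gripper's body presses on something with over 40 N, if the wrist force passes 120 N, or if a joint passes its speed limit or range.

## Working session

There is one attempt and no reset: what is moved stays moved. The work goes in short steps, Python scripts to look and compute and a tool call to move; the robot and the scene stay as the last step left them, time stands still between calls to the robot, and variables do not carry over. Pictures are saved under pics/ and viewed, and the job is handed in when it is done.

Besides the shell and the picture viewer there is one more tool, called as name(argument=value, ...) on one line, values as JSON. step_arm: Moves the arm, as the interface text tells. Its arguments: {"type":"object","properties":{"plan":{"type":"array"},"squeeze":{"type":"number"}},"required":["plan"]}

```bash
mkdir -p pics
cat > h.py <<'E'
import numpy as np, cv2
from bench import ctrl
def cam(n):
    c=ctrl.calibration(n); f=240/np.tan(np.radians(c["fov_y"])/2)
    R=cv2.Rodrigues(np.array(c["rvec"],float))[0]; return c,f,R,np.array(c["tvec"],float)
def proj(n,P,C=None):
    c,f,R,t=C or cam(n); p=(R@np.atleast_2d(P).T).T+t; s=p[:,:2]/p[:,2:]
    s=s*(1+c["k1"]*(s**2).sum(1,keepdims=True)); return s*f+[c["cx"],c["cy"]]
def ray(n,uv,C=None):
    c,f,R,t=C or cam(n); d=(np.array(uv,float)-[c["cx"],c["cy"]])/f; s=d.copy()
    for _ in range(20): s=d/(1+c["k1"]*(s@s))
    return -R.T@t, R.T@np.array([s[0],s[1],1])
def onz(n,uv,z,C=None):
    o,d=ray(n,uv,C); return o+d*(z-o[2])/d[2]
def save(im,name): cv2.imwrite("pics/"+name,cv2.cvtColor(im,cv2.COLOR_RGB2BGR))
E
python3 - <<'E'
from h import *
s=ctrl.get_state();print({k:np.round(v,3) for k,v in s.items()})
for n in("top","scene"):
    save(ctrl.get_image(n),n+"1.png")
    c,f,R,t=cam(n);print(n,c,-R.T@t)
    for l in("loose_cover","closed_module","open_module"):
        for d in ctrl.cut_out(n,l)[:3]:
            m=d["pixels"];
            r=cv2.minAreaRect(np.argwhere(m)[:,::-1].astype(np.float32))
            print(n,l,round(d["score"],2),d["rect"],m.sum(),r)
E
```

```text
{'time': np.float64(0.0), 'joint_positions': array([ 1.289,  0.322, -0.07 ,  1.452,  0.023,  1.371, -0.057]), 'qd': array([-0.   ,  0.   ,  0.001,  0.001,  0.001, -0.001, -0.   ]), 'joint_torque': array([ 1.0000e-03, -4.9129e+01, -4.0400e-01, -3.1253e+01, -6.4000e-02,
        4.4000e-02,  0.0000e+00]), 'position': array([ 0.189, -0.621,  0.235]), 'tool_rot': array([-3.105e+00, -4.630e-01,  1.000e-03]), 'ft_force': array([-0.194, -0.02 ,  0.151]), 'torque': array([ 0.003,  0.031, -0.002]), 'grip_width': np.float64(0.999)}
top {'fov_y': 47.83008658968906, 'cx': 318.5416833918958, 'cy': 232.96820825892178, 'k1': 0.05209033438591545, 'rvec': array([ 2.11322603, -2.1595181 ,  0.16115003]), 'tvec': array([-0.20323548,  0.57277671,  0.83811073])} [ 0.43003391 -0.21996567  0.91569283]
top closed_module 0.88 [389.5, 178.2, 81.3, 90.1] 5300 ((429.57476806640625, 219.3540496826172), (84.55780029296875, 77.9638442993164), 80.86982727050781)
top open_module 0.96 [179.5, 197.1, 81.8, 92.6] 598 ((224.17208862304688, 242.98870849609375), (68.42529296875, 79.82952117919922), 25.60218620300293)
scene {'fov_y': 45.218219282042504, 'cx': 317.2008707225234, 'cy': 247.65983074458882, 'k1': -0.026302642014417767, 'rvec': array([ 0.77903317, -2.23718298,  1.44225655]), 'tvec': array([0.30878157, 0.29400407, 0.39580123])} [0.08808428 0.37846837 0.43295025]
scene loose_cover 0.75 [186.2, 290.9, 112.6, 68.0] 4557 ((242.40768432617188, 322.2384338378906), (62.8475341796875, 100.23432922363281), 70.55996704101562)
scene closed_module 0.89 [328.8, 216.5, 89.2, 55.4] 3510 ((374.7160949707031, 245.3910675048828), (90.58187866210938, 50.14997100830078), 11.53462028503418)
scene open_module 0.74 [185.8, 298.9, 116.0, 91.8] 3427 ((240.71951293945312, 340.0244140625), (86.376953125, 107.81068420410156), 69.775146484375)
```

View pics/top1.png

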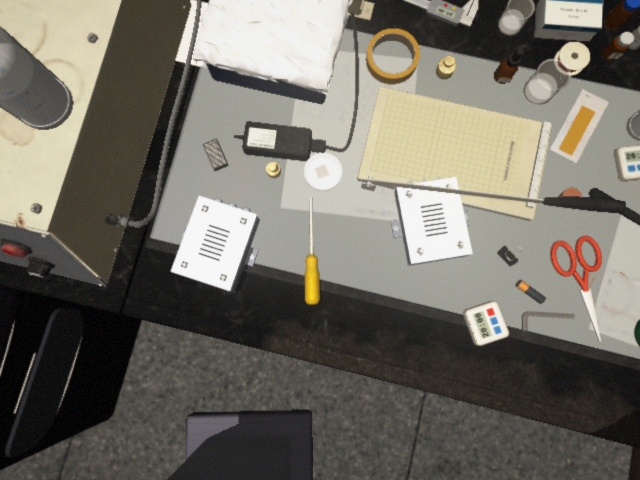

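View pics/scene1.png

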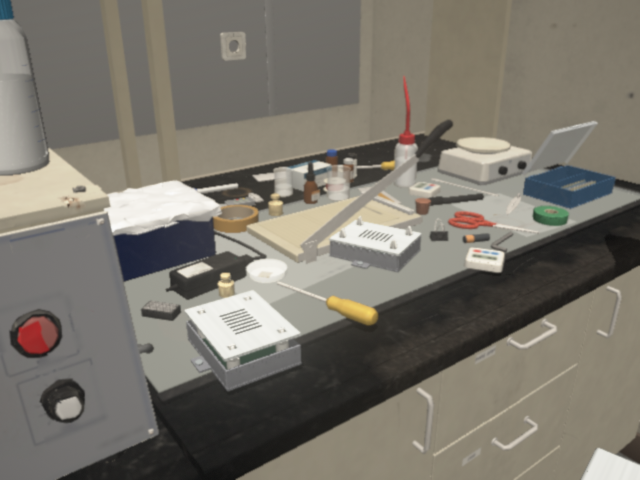

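Run:
```python
import cv2
a=cv2.imread("pics/top1.png")[180:310,150:300];b=cv2.imread("pics/scene1.png")[270:400,170:320]
cv2.imwrite("pics/c1.png",cv2.resize(cv2.hconcat([a,b]),(780,338),interpolation=cv2.INTER_CUBIC))
cv2.imwrite("pics/c2.png",cv2.resize(a,(690,598),interpolation=cv2.INTER_CUBIC))
```

```text
(no output)
```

View pics/c2.png

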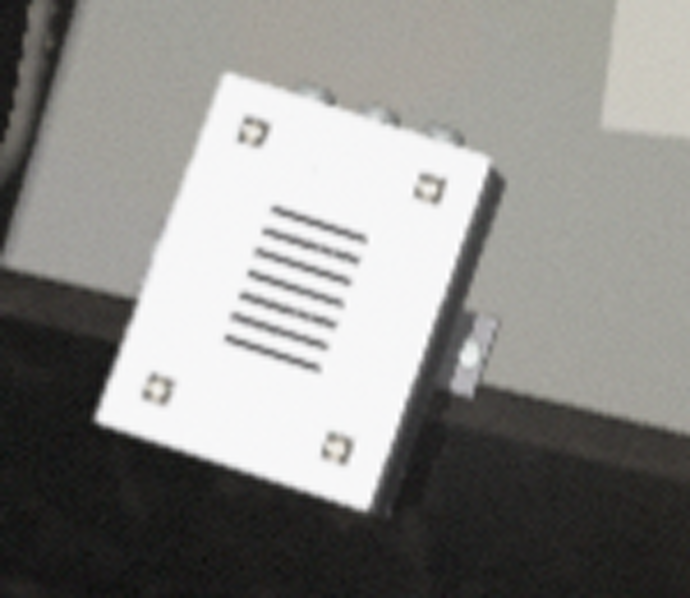

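View pics/c1.png

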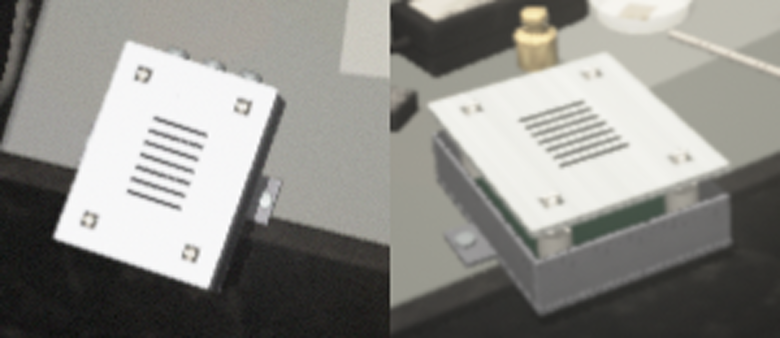

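Run:
```python
from h import *
from scipy.optimize import least_squares
ct=cam("top");cs=cam("scene")
top=np.array([(227,72),(495,158),(373,514),(97,422)])/4.6+[150,180]
sc=np.array([(604-390,52),(729-390,163),(537-390,233),(429-390,103)])/2.6+[170,270]
co=np.array([(65,50),(65,-50),(-65,-50),(-65,50)])/1000
# scene view order: far corner etc. - decide by both shifts
def pts(p,z): 
    c,s=np.cos(p[2]),np.sin(p[2]);R=np.array([[c,-s],[s,c]])
    return np.c_[co@R.T+p[:2],np.full(4,z)]
x0=[onz("top",u,.0455)for u in top]
print(np.round(x0,4))
c0=np.mean(x0,0)[:2];a0=np.arctan2(*( (x0[0]-x0[3])[1::-1]))
for zfix in(0.0455,None):
  for k in range(4):
    S=np.roll(sc,k,0)
    def r(p):
        z=zfix or p[3]
        return np.r_[(proj("top",pts(p,z),ct)-top).ravel(),(proj("scene",pts(p,z),cs)-S).ravel()]
    q=least_squares(r,[*c0,a0,.0455]);
    if q.cost<2000: print(zfix,k,np.round(q.x,4),q.cost,np.round(q.fun,1))
q=least_squares(lambda p:(proj("top",pts(p,.0455),ct)-top).ravel(),[*c0,a0]);print(q.x,q.fun.round(1))
s=ctrl.get_state();R=cv2.Rodrigues(s["tool_rot"])[0];print(R.round(3))
```

```text
[[ 0.6345 -0.0209  0.0455]
 [ 0.6011 -0.1165  0.0455]
 [ 0.476  -0.0737  0.0455]
 [ 0.5103  0.0226  0.0455]]
0.0455 1 [ 0.558  -0.0488 -0.3289  0.0455] 25.346515593152436 [ 0.9 -0.7  0.4 -1.3  0.9 -2.7  2.  -1.5  0.2  3.2  1.1  2.8  0.9  2.8
 -0.3  2.2]
None 1 [ 0.5557 -0.0474 -0.3297  0.0509] 4.493702723575545 [-0.7 -0.1 -0.9 -0.6 -0.6 -1.5  0.1 -0.4  0.1  0.6  1.4  0.2  1.5  0.2
 -0.3 -0.5]
[ 0.5554276  -0.04714153 -0.33547257] [ 0.2  0.7 -0.5  0.5 -0.5 -1.   0.7 -0.2]
[[ 0.957  0.292 -0.   ]
 [ 0.292 -0.957  0.   ]
 [-0.    -0.    -1.   ]]
```

Run:
```python
from h import *
def tri(a,b):
    o1,d1=ray("top",a);o2,d2=ray("scene",b)
    A=np.c_[d1,-d2];t=np.linalg.lstsq(A,o2-o1,rcond=None)[0]
    return (o1+d1*t[0]).round(3),(o2+d2*t[1]).round(3)
print(tri((105,285),(157,435)),tri((22,215),(60,205)))
print(onz("top",(105,285),0),onz("top",(150,245),0),onz("top",(195,60),0), onz("top",(430,220),.034))
s=ctrl.get_state();R=cv2.Rodrigues(s["tool_rot"])[0]
print(R.T@(np.array([.5555,-.047,s["position"][2]])-s["position"]), -0.33-np.arctan2(R[1,1],R[0,1]))
```

```text
(array([0.493, 0.133, 0.03 ]), array([0.493, 0.133, 0.03 ])) (array([0.565, 0.145, 0.259]), array([0.567, 0.148, 0.261]))
[0.49483288 0.14493139 0.        ] [0.56092372 0.07203058 0.        ] [ 8.94167677e-01 -4.86858009e-04  0.00000000e+00] [ 0.5874077  -0.39978104  0.034     ]
[ 5.17721830e-01 -4.43047609e-01  5.22251328e-05] 0.9449526068952965
```

step_arm(plan=[[[0,0,-0.076],[0.041,-0.035,0],255],[[0,0,-0.151],[0.083,-0.071,0],255],[[0,0,-0.227],[0.124,-0.106,0],255],[[0,0,-0.302],[0.166,-0.142,0],255],[[0,0,-0.378],[0.207,-0.177,0],255],[[0,0,-0.454],[0.248,-0.213,0],255],[[0,0,-0.529],[0.29,-0.248,0],255],[[0,0,-0.605],[0.331,-0.284,0],255],[[0,0,-0.68],[0.373,-0.319,0],255],[[0,0,-0.756],[0.414,-0.354,0],255]], squeeze=20)

```text
time: 1.65
position: [0.4831, -0.161, 0.2369]
tool_rot: [2.714, 1.58, 0.0]
ft_force: [0.0, -0.7, -0.5]
grip_width: 0.02
```

```bash
cat > d.py <<'E'
from h import *
def st(T=(.5555,-.047),yaw=-.33):
    s=ctrl.get_state();R=cv2.Rodrigues(s["tool_rot"])[0]
    print("t",round(float(s["time"]),2),"p",s["position"].round(4),"tip z",(s["position"]+.014*R[:,2]).round(4)[2],"F",s["ft_force"].round(1),"M",s["torque"].round(2),"g",s["grip_width"])
    print("z axis",R[:,2].round(4),"shift",(R.T@(np.array([*T,s["position"][2]])-s["position"])).round(4),"rz",round(-(yaw-np.arctan2(R[1,1],R[0,1])),3),"mom abt tip")
E
python3 -c "
from d import *
st()"
```

```text
t 1.65 p [ 0.4831 -0.161   0.2369] tip z 0.2229 F [ 0.  -0.7 -0.5] M [-0.02 -0.04  0.01] g 0.02001005831303028
z axis [ 8.e-04 -9.e-04 -1.e+00] shift [ 0.1349  0.0067 -0.    ] rz -0.187 mom abt tip
```

step_arm(plan=[[[0,0,-0.05],[0.04,0.002,0],255],[[0,0,-0.1],[0.08,0.004,0.01],255],[[0,0,-0.15],[0.12,0.006,0.03],255],[[0,0,-0.187],[0.135,0.007,0.06],255],[[0,0,-0.187],[0.135,0.007,0.09],255],[[0,0,-0.187],[0.135,0.007,0.1],255],[[0,0,-0.187],[0.135,0.007,0.1],255],[[0,0,-0.187],[0.135,0.007,0.1],255],[[0,0,-0.187],[0.135,0.007,0.1],255],[[0,0,-0.187],[0.135,0.007,0.1],255]])

```text
time: 2.9
position: [0.5557, -0.0489, 0.1372]
tool_rot: [2.557, 1.823, 0.001]
ft_force: [1.1, -0.4, 0.2]
grip_width: 0.005
```

```bash
python3 -c "
from d import *
st()
w=ctrl.get_image('wrist')
C=cam('wrist')
p=np.array([.5555,-.047]);c,s=np.cos(-.33),np.sin(-.33);R=np.array([[c,-s],[s,c]])
for q in [(0,0),(.065,.05),(.065,-.05),(-.065,-.05),(-.065,.05),(.044,0),(-.044,0)]:
    uv=proj('wrist',[[*(p+R@np.array(q)),.0495]],C)[0];print(q,uv.round())
    cv2.circle(w,tuple(int(v) for v in uv),4,(255,0,0),1)
save(w,'w1.png')
save(ctrl.get_image('scene'),'s2.png')"
```

```text
t 2.9 p [ 0.5557 -0.0489  0.1372] tip z 0.1232 F [ 1.1 -0.4  0.2] M [-0.05 -0.06  0.03] g 0.005016210441714219
z axis [ 1.1e-03 -5.0e-04 -1.0e+00] shift [ 0.0018 -0.0008 -0.    ] rz -0.002 mom abt tip
(0, 0) [311. 245.]
(0.065, 0.05) [414. 168.]
(0.065, -0.05) [405. 314.]
(-0.065, -0.05) [218. 315.]
(-0.065, 0.05) [207. 169.]
(0.044, 0) [378. 245.]
(-0.044, 0) [244. 246.]
```

View pics/w1.png

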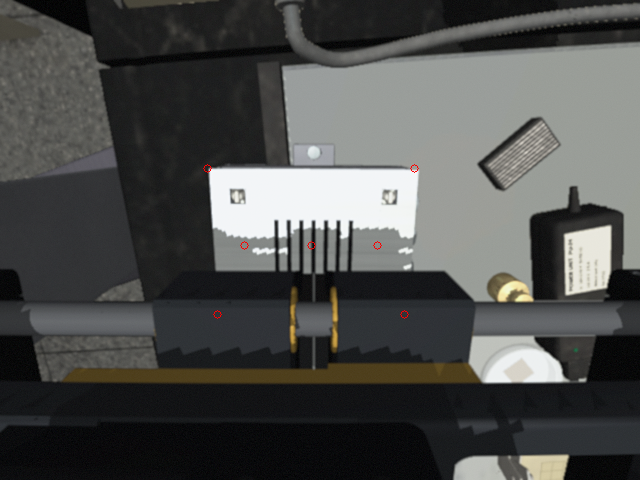

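View pics/s2.png

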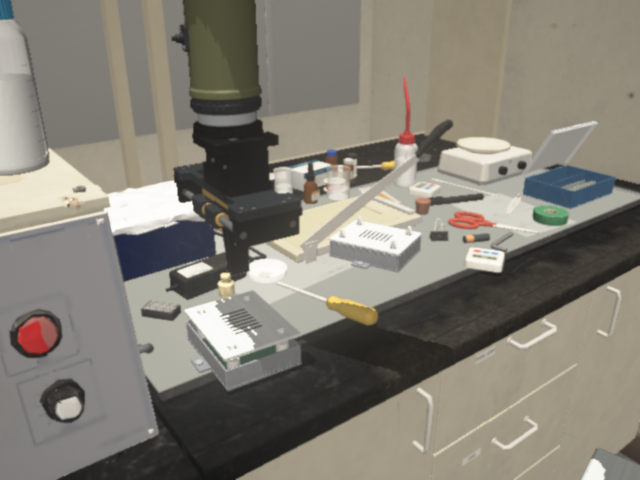

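step_arm(plan=[[[0,0,-0.002],[0.002,0.001,0.02],255],[[0,0,-0.002],[0.002,0.001,0.04],255],[[0,0,-0.002],[0.002,0.001,0.055],255],[[0,0,-0.002],[0.002,0.001,0.062],255],[[0,0,-0.002],[0.002,0.001,0.066],255],[[0,0,-0.002],[0.002,0.001,0.067],255],[[0,0,-0.002],[0.002,0.001,0.068],255],[[0,0,-0.002],[0.002,0.001,0.068],255],[[0,0,-0.002],[0.002,0.001,0.068],255],[[0,0,-0.002],[0.002,0.001,0.068],255]])

```text
time: 4.25
position: [0.557, -0.0472, 0.0687]
tool_rot: [2.556, 1.826, 0.0]
ft_force: [-0.7, 0.7, -0.8]
grip_width: 0.002
```

```bash
python3 -c "
from d import *
st((.557,-.0468))
w=ctrl.get_image('wrist');save(w,'w2.png')"
```

```text
t 4.25 p [ 0.557  -0.0472  0.0687] tip z 0.0547 F [-0.7  0.7 -0.8] M [-0.01 -0.05 -0.06] g 0.0017165604827486408
z axis [ 2.e-04 -2.e-04 -1.e+00] shift [ 0.0004 -0.0001 -0.    ] rz -0.0 mom abt tip
```

View pics/w2.png

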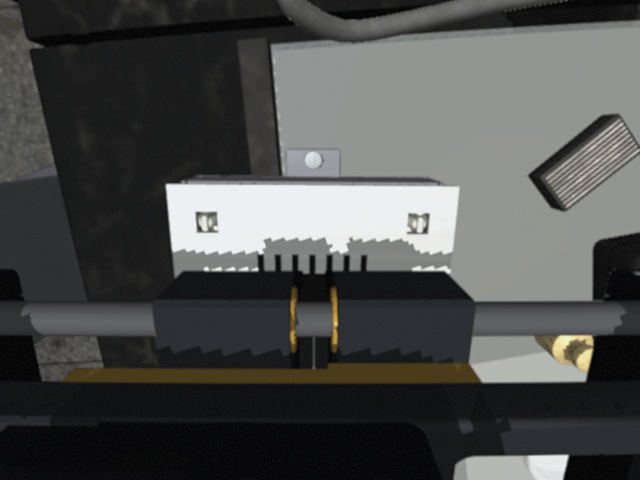

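step_arm(plan=[[[0,0,0],[0,0,0.001],255],[[0,0,0],[0,0,0.002],255],[[0,0,0],[0,0,0.003],255],[[0,0,0],[0,0,0.004],255],[[0,0,0],[0,0,0.005],255],[[0,0,0],[0,0,0.006],255],[[0,0,0],[0,0,0.007],255],[[0,0,0],[0,0,0.008],255],[[0,0,0],[0,0,0.009],255],[[0,0,0],[0,0,0.01],255]])

```text
time: 5.55
position: [0.5573, -0.047, 0.0591]
tool_rot: [2.556, 1.826, 0.001]
ft_force: [-0.1, -0.5, 3.6]
grip_width: 0.005
```

```bash
python3 -c "
from d import *
st((.557,-.0468))"
```

```text
t 5.55 p [ 0.5573 -0.047   0.0591] tip z 0.0451 F [-0.1 -0.5  3.6] M [0.1  0.14 0.02] g 0.004639466228444319
z axis [ 8.e-04 -1.e-04 -1.e+00] shift [ 0.     -0.0004 -0.    ] rz 0.0 mom abt tip
```

step_arm(plan=[[[0,0,0],[0,0,0.001],255],[[0,0,0],[0,0,0.002],255],[[0,0,0],[0,0,0.003],255],[[0,0,0],[0,0,0.004],255],[[0,0,0],[0,0,0.005],255],[[0,0,0],[0,0,0.006],255],[[0,0,0],[0,0,0.007],255],[[0,0,0],[0,0,0.008],255],[[0,0,0],[0,0,0.009],255],[[0,0,0],[0,0,0.01],255]])

```text
time: 6.8
position: [0.5569, -0.0472, 0.0555]
tool_rot: [2.555, 1.825, -0.006]
ft_force: [-22.6, 0.9, 58.4]
grip_width: 0.002
```

```bash
python3 -c "
from d import *
st((.557,-.0468))
w=ctrl.get_image('wrist');save(w,'w3.png')"
```

```text
t 6.8 p [ 0.5569 -0.0472  0.0555] tip z 0.0415 F [-22.6   0.9  58.4] M [0.2  5.13 0.  ] g 0.0016417866912054526
z axis [-0.0022 -0.0041 -1.    ] shift [ 0.0004 -0.     -0.    ] rz -0.0 mom abt tip
```

View pics/w3.png

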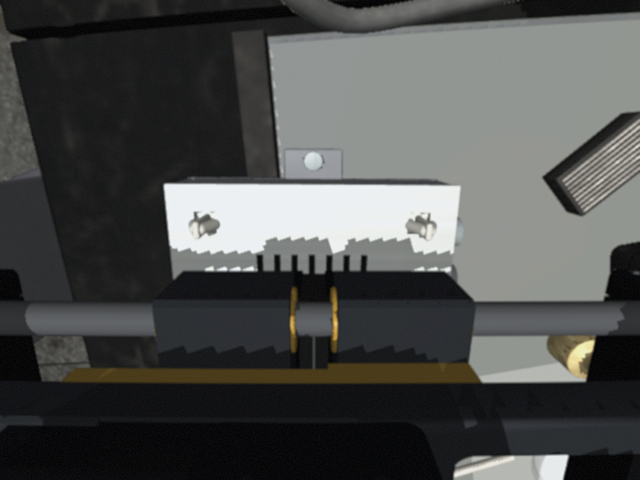

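step_arm(plan=[[[0,0,0],[0,0,-0.004],255],[[0,0,0],[0,0,-0.008],255],[[0,0,0],[0,0,-0.02],255],[[0,0,0],[0,0,-0.04],255],[[0,0,0],[0,0.02,-0.06],255],[[0,0,0],[0,0.044,-0.06],255],[[0,0,0],[0,0.044,-0.05],255],[[0,0,0],[0,0.044,-0.04],255],[[0,0,0],[0,0.044,-0.04],255],[[0,0,0],[0,0.044,-0.04],255]])

```text
time: 8.1
position: [0.598, -0.0611, 0.0884]
tool_rot: [-2.555, -1.827, 0.001]
ft_force: [0.3, 0.4, 0.5]
grip_width: 0.007
```

```bash
python3 -c "
from d import *
c,s=np.cos(-.33),np.sin(-.33)
st((.557+.044*c,-.0468+.044*s))
w=ctrl.get_image('wrist');save(w,'w4.png')
w=ctrl.get_image('scene');save(cv2.resize(w[270:400,170:320],(690,598),interpolation=2),'s4.png')"
```

```text
t 8.1 p [ 0.598  -0.0611  0.0884] tip z 0.0744 F [0.3 0.4 0.5] M [-0.   -0.1   0.01] g 0.00714851166355234
z axis [-7.e-04 -0.e+00 -1.e+00] shift [ 0.0003  0.0006 -0.    ] rz 0.001 mom abt tip
```

View pics/w4.png

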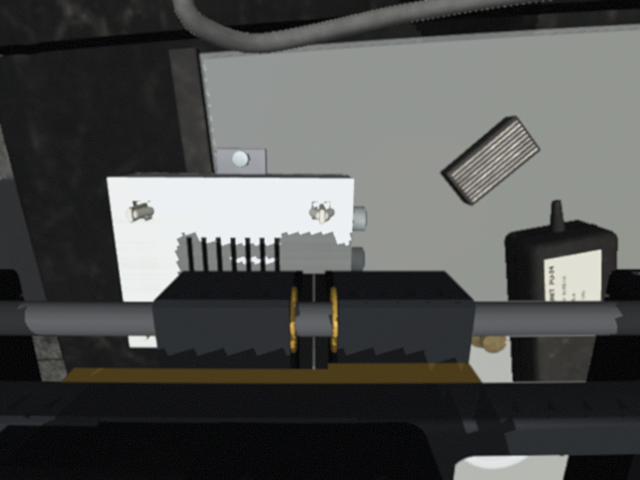

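View pics/s4.png

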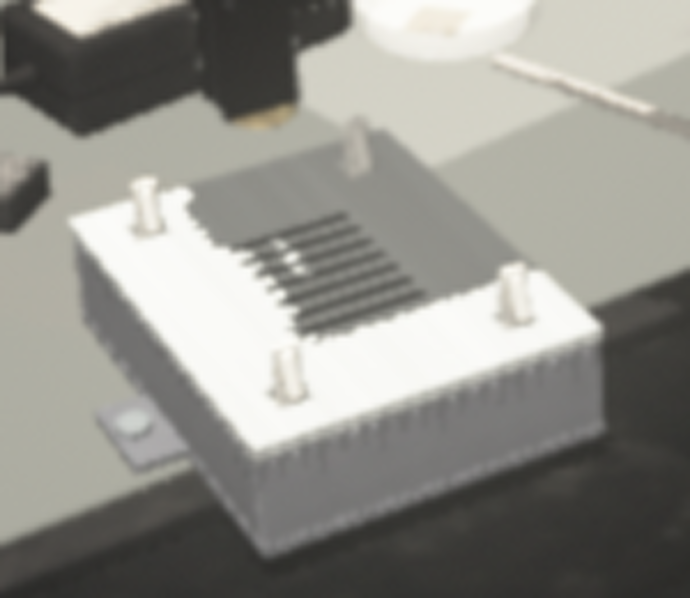

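step_arm(plan=[[[0,0,0],[0,0.0005,0.015],255],[[0,0,0],[0,0.0005,0.026],255],[[0,0,0],[0,0.0005,0.03],255],[[0,0,0],[0,0.0005,0.032],255],[[0,0,0],[0,0.0005,0.033],255],[[0,0,0],[0,0.0005,0.034],255],[[0,0,0],[0,0.0005,0.0345],255],[[0,0,0],[0,0.0005,0.035],255],[[0,0,0],[0,0.0005,0.0355],255],[[0,0,0],[0,0.0005,0.0355],255]])

```text
time: 9.45
position: [0.5989, -0.0615, 0.0559]
tool_rot: [2.555, 1.826, -0.002]
ft_force: [-8.4, 0.3, 17.4]
grip_width: 0.005
```

```bash
python3 -c "
from d import *
st()"
```

```text
t 9.45 p [ 0.5989 -0.0615  0.0559] tip z 0.0419 F [-8.4  0.3 17.4] M [ 0.09  1.83 -0.02] g 0.005415747701951145
z axis [-6.0e-04 -1.5e-03 -1.0e+00] shift [-0.0004 -0.0457  0.    ] rz 0.0 mom abt tip
```

step_arm(plan=[[[0,0,0],[0,0,-0.01],255],[[0,0,0],[0,0,-0.03],255],[[0,0,0],[0,-0.02,-0.04],255],[[0,0,0],[0,-0.055,-0.04],255],[[0,0,0],[0,-0.0885,-0.04],255],[[0,0,0],[0,-0.0885,-0.04],255],[[0,0,0],[0,-0.0885,-0.025],255],[[0,0,0],[0,-0.0885,-0.014],255],[[0,0,0],[0,-0.0885,-0.008],255],[[0,0,0],[0,-0.0885,-0.008],255]])

```text
time: 10.7
position: [0.515, -0.0327, 0.0601]
tool_rot: [-2.555, -1.825, 0.001]
ft_force: [-0.8, -0.0, 0.7]
grip_width: 0.006
```

```bash
python3 -c "
from d import *
c,s=np.cos(-.33),np.sin(-.33)
st((.557-.044*c,-.0468-.044*s))"
```

```text
t 10.7 p [ 0.515  -0.0327  0.0601] tip z 0.0461 F [-0.8 -0.   0.7] M [-0.   -0.14 -0.02] g 0.006246867737965167
z axis [-1.7e-03  9.0e-04 -1.0e+00] shift [ 0.0003  0.0003 -0.    ] rz 0.0 mom abt tip
```

step_arm(plan=[[[0,0,0],[0,0,0.001],255],[[0,0,0],[0,0,0.002],255],[[0,0,0],[0,0,0.003],255],[[0,0,0],[0,0,0.004],255],[[0,0,0],[0,0,0.005],255],[[0,0,0],[0,0,0.006],255],[[0,0,0],[0,0,0.0065],255],[[0,0,0],[0,0,0.007],255],[[0,0,0],[0,0,0.007],255],[[0,0,0],[0,0,0.007],255]])

```text
time: 11.95
position: [0.5154, -0.0329, 0.0559]
tool_rot: [2.556, 1.826, -0.002]
ft_force: [-5.9, -0.2, 14.5]
grip_width: 0.006
```

```bash
python3 -c "
from d import *
st()"
```

```text
t 11.95 p [ 0.5154 -0.0329  0.0559] tip z 0.0419 F [-5.9 -0.2 14.5] M [ 0.01  1.33 -0.01] g 0.0063575178796485285
z axis [-5.0e-04 -1.3e-03 -1.0e+00] shift [-0.0003  0.0425 -0.    ] rz 0.0 mom abt tip
```

step_arm(plan=[[[0,0,0],[0,0,-0.01],255],[[0,0,0],[0,0,-0.04],255],[[0,0,0],[0,0,-0.09],255],[[0,0,0],[0,0,-0.14],255],[[0,0,0],[-0.04,0,-0.17],255],[[0,0,0],[-0.09,0,-0.18],255],[[0,0,0],[-0.14,0,-0.18],255],[[0,0,0],[-0.18,0,-0.18],255],[[0,0,0],[-0.2,0,-0.18],255],[[0,0,0],[-0.2,0,-0.18],255]])

```text
time: 13.2
position: [0.4498, -0.2236, 0.234]
tool_rot: [2.559, 1.822, -0.0]
ft_force: [-0.3, 0.7, -0.1]
grip_width: 0.006
```

```bash
python3 -c "
from d import *
st()
a=ctrl.get_image('scene');b=ctrl.get_image('top')
save(cv2.hconcat([cv2.resize(a[200:400,170:430],(520,400),interpolation=2),cv2.resize(b[180:310,150:240],(277,400),interpolation=2)]),'f.png')"
```

```text
t 13.2 p [ 0.4498 -0.2236  0.234 ] tip z 0.22 F [-0.3  0.7 -0.1] M [ 0.06 -0.13 -0.02] g 0.006031011523087717
z axis [-1.e-04 -1.e-04 -1.e+00] shift [ 0.2015  0.0421 -0.    ] rz -0.003 mom abt tip
```

View pics/f.png

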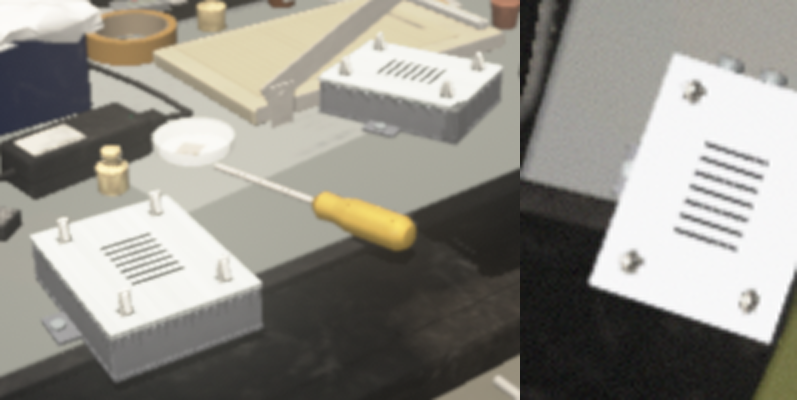

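```bash
python3 -c "
from h import *
C=cam('scene')
p=np.array([.557,-.0468]);c,s=np.cos(-.33),np.sin(-.33);R=np.array([[c,-s],[s,c]])
for q in [(.065,.05),(.065,-.05),(-.065,-.05),(-.065,.05)]:
    print(q,[((proj('scene',[[*(p+R@np.array(q)),z]],C)[0]-[170,200])*2).round().tolist() for z in(.0535,.042,.0455,.034)])"
```

```text
(0.065, 0.05) [[28.0, 217.0], [30.0, 232.0], [29.0, 227.0], [31.0, 242.0]]
(0.065, -0.05) [[165.0, 177.0], [166.0, 192.0], [166.0, 187.0], [167.0, 202.0]]
(-0.065, -0.05) [[261.0, 262.0], [262.0, 278.0], [262.0, 273.0], [262.0, 289.0]]
(-0.065, 0.05) [[110.0, 314.0], [111.0, 331.0], [111.0, 326.0], [112.0, 342.0]]
```

```bash
python3 -c "
from bench import ctrl
print(ctrl.close_job())"
```

```text
the job is handed in; nothing more can be done
None
```

The loose cover is home: all four standoffs have snapped through and the plate sits level. I handed the job in at about 13 s with the arm raised clear.

- **Pressing:** I pressed with the closed fingertips in the middle until the plate snapped through and stood firm. I then pressed between the heads at x +44 mm (17 N) and x −44 mm (15 N).
- **Force:** the middle press ended at 58 N down plus 23 N sideways. That is more than I intended, but under the 120 N wrist limit.
- **Last checks:** the fingertips stopped at 41.9 mm above the bench at both side points. In the scene picture all four corners had dropped about 17–19 px, which is roughly the expected 11.5 mm or slightly more. All four heads stick out, and the plate lies flush on the box like the closed module's.
- **Tipping:** I did not measure the plate's tilt while the plate was going down. I took pictures only before and after the middle press.
- **Height disagreement:** the plate stopped about 8 mm higher than it would on a module standing at z = 0. The cameras put the home plate at about 38 mm, against 42 mm by touch. I take this to mean the module stands raised on the bench, with the rest being calibration error; the plate's drop does not depend on it.
- **Closed module:** the robot never went near it, except passing well above on the way in.

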